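# Lay a coffee tray to the drawing on its liner

## Task

Finish laying the coffee tray to the drawing on its paper liner: stand the small espresso cup on the outlined cup with its handle pointing the way the drawn handle does, and lay the spoon, hollow side up, on the outlined spoon with its bowl on the drawn bowl. Set the cup down, do not drop it, and leave the little bowl that is already on the tray, the fork and the big mug where they are.

Things in the scene. Friction and masses are not known exactly. Their poses are not given: they have to be found in the camera images.
- tray: Fixed wooden serving tray, 260 x 360 mm, rim 22 mm high and 10 mm thick, a low dark bow handle on each short side. Origin: centre of its underside; x along the short side (away from the robot), y along the long side. A paper liner covers the floor, its face 10 mm above the worktop. (A wall cabinet hangs over the back of the worktop, its underside 440 mm up, its front 0.59 m from the robot's axis.)
- cup_mark: Cup outline drawn in dark ink on the liner: a 64 mm circle with a handle loop towards its -y. Origin: centre of the circle, on the liner's face (10 mm above the worktop). It stands in the left or the right half of the tray.
- cup_mark_handle (a point): Outer end of the drawn handle loop, 54 mm from the centre of the circle, on the liner.
- spoon_mark: Spoon outline drawn in dark ink on the liner, near the robot's side of the tray, bowl towards its +x, handle towards -x; 208 mm long, 3 mm larger all round than the spoon. Origin matches the spoon's origin, on the liner's face.
- spoon_mark_bowl (a point): Centre of the drawn spoon bowl, 65 mm along +x from spoon_mark, on the liner.
- spoon_mark_end (a point): Near the tip of the drawn spoon handle, 98 mm along -x from spoon_mark, on the liner.
- cup: Small white espresso cup with a dark diamond pattern, standing upright right of the tray: 58 mm across at the rim, 40 mm at the foot, 49 mm high, open top. Origin on its underside, 12 mm from the cup's axis towards the handle; z up, handle towards its -y. Weighs about 0.1 kg. Rigid; grip its body across x, 25 to 45 mm above the foot.
- cup_center (a point): On the cup's axis, at its underside.
- cup_handle (a point): Outer end of the cup's handle, 54 mm from the cup's axis, 30 mm above the underside.
- spoon: Steel spoon, 201 mm long, lying hollow side up right of the cup, beside the fork (which of the two is nearer varies). Origin under the middle of its length; x towards the bowl, z up. Bowl 43 mm wide; the handle arches, 3 mm thick, its underside about 9 mm above the worktop at spoon_grip and touching at its tip; 11 mm wide at spoon_grip, 21 mm at the tip.
- spoon_bowl (a point): Centre of the spoon's bowl, 65 mm along +x, at the underside.
- spoon_end (a point): Near the tip of the spoon's handle, 98 mm along -x, at the underside.
- spoon_grip (a point): Place to grip the spoon across its y, near its balance point: 8 mm along -x from its origin, 12 mm up (the handle's top face).
- ramekin: Small white bowl of brown sauce, 68 mm across, 35 mm high, already standing on its own drawn circle in the other half of the tray; leave it. Origin: centre of its underside.
- fork: Steel fork, 206 mm long, 28 mm wide, 13 mm high, lying beside the spoon; leave it. Origin under the middle of its length; x along it, towards the tines.
- mug: Big blue mug, 94 mm high, 81 mm across, standing at the back; leave it. Origin: its underside, 19 mm from its axis towards the handle.

How it is judged:
By the outcome, as a careful person would: the job done as asked, in the order asked, and still so for the second after the job is handed in, with the robot touching nothing.
It also fails if it takes over 48 s, if anything falls off the work surface, if the arm or the gripper's body presses on something with over 40 N, if the wrist force passes 120 N, or if a joint passes its speed limit or range.

## Robot

A 6-joint arm with a two-finger parallel gripper is mounted at the origin on a cart in front of the work surface, level with it; the furniture and walls round the work are solid. World frame = base frame: x ahead of the robot, y to its left, z up, the work surface at z = 0. Lengths are in m, angles in rad, forces in N, time in s.
With the tool pointing down it reaches from about 0.375 to 0.825 m from the base axis. Payload 5.5 kg.
Tool frame: the origin (TCP) lies midway between the tips of the shut fingers; the grasp point (between the pads) lies 19 mm behind it; z points along the fingers, y is the line along which they close (so a half turn about z gives the same grasp; the last joint's range is limited). The gripper opens to 85 mm and grips with 20 to 120 N. Pads are 22 mm wide; open, the fingers measure 114 mm over their backs; the gripper's body (76 mm by 85 mm) begins 54 mm behind the grasp point. The pads swing forward as they close: fully open they stand 13 mm farther back than shut.
Start: joints at [-1.15, 0.314, -0.047, 1.21, 0, 1.571], TCP at [0.245, -0.548, 0.231] pointing down, gripper open.
Joint ranges: [-2.67, 2.67], [-0.69, 1.73], [-1.03, 1.25], [-2.08, 2.16], [-1.42, 1.45], [-3.14, 3.14]. Speed limits (rad/s): [2.39, 2.39, 3.01, 3.14, 3.14, 3.14].

## Interface

Orientations are given as a unit quaternion [w, x, y, z].
In Python, from workcell import manip gives the robot as it stands.
- The arm moves only by the shell command python3 inch.py 'ROWS' [OPENING] [FORCE]. ROWS is a JSON list of rows, 1 to 5 of them, each of 4 numbers: dx, dy, dz in m, then a turn about the tool's z in rad; each row is the pose to reach, as a shift and turn from the pose commanded when the command began, along the tool's axes at that moment; what a row does not reach only later rows make up. A row lasts 1/12 s, in which the tool goes at most 0.0417 m and 0.125 rad, less where a joint would pass 70% of its speed; a pose out of reach is approached as far as the arm can. OPENING is the opening from 0.0 (shut) to 1.0 (fully open), set as the command begins (- or left out keeps the last). The fingers move at their own pace and stop on an object; FORCE is the grip in N (left out, the last holds). Time passes only in rows, so rows that do not move let the fingers close. It prints the time, the measured TCP pose, the force, the opening and the grip force at its end.
- manip.sense(): the state, without advancing time (a new reading comes with each control period).
- manip.grab_frame(name): name is "scene" or "top"; returns the picture (480x640x3 uint8, red, green, blue); there is no depth.
- manip.camera_info(name): a dict with "K" (3x3 intrinsics, pixels), "k1" (the pictures are not rectified: a ray, as slopes to the right and down, at radius r is drawn at 1 + k1 r^2 times it, then the intrinsics apply), "world_from_camera" (4x4, takes a point from camera to world coordinates). Camera axes: x right, y down, z forward; pixel columns grow to the right and rows downward; lengths in m; the calibration is good to about 2 mm. A picture is of the moment at which its call begins. camera_info takes no time and is no camera call.
- manip.job_done(): hands the job in; it is judged then, once.
The state is a dict: "t": time; "joint_positions": joint angles; "joint_velocities": joint speeds; "joint_efforts": joint torques, N m; "tool_pos": TCP position; "tool_rot": TCP orientation; "wrist_force": force on the tool from outside, world axes, zero at the start; "moment": the same for the moment, N m; "finger_gap": opening from 0.0 (shut) to 1.0 (fully open); "finger_force": force on a finger pad.
Only numpy, scipy, OpenCV 4.12 (cv2) and the standard library are available. Lean on these libraries where they do the work, as an engineer would, in place of code of your own. Each camera call takes 0.05 s, during which the arm holds its last target. There are 200 camera calls.

## Working session

There is one attempt and no reset: what is moved stays moved. The work goes in short steps, Python scripts to look and compute and a shell command to move; the robot and the scene stay as the last step left them, time stands still between calls to the robot, and variables do not carry over. Pictures are saved under pics/ and viewed, at most 10 in all, crops included, and the job is handed in when it is done.

```bash
ls; mkdir -p pics
python3 - <<'E'
from workcell import manip
import cv2
for n in ("scene","top"):
    f=manip.grab_frame(n); cv2.imwrite(f"pics/{n}0.png",f[:,:,::-1])
    c=manip.camera_info(n); print(n,c)
print(manip.sense())
E
```

```text
inch.py
pics
workcell.py
scene {'K': array([[466.20732289,   0.        , 322.60381556],
       [  0.        , 466.20732289, 241.28911467],
       [  0.        ,   0.        ,   1.        ]]), 'k1': 0.01696070971154048, 'world_from_camera': array([[-0.67867326, -0.38321752,  0.62653566, -0.28020875],
       [-0.73429853,  0.3708139 , -0.56859716,  0.67387689],
       [-0.01443174, -0.8459559 , -0.53305754,  0.74224448],
       [ 0.        ,  0.        ,  0.        ,  1.        ]])}
top {'K': array([[601.87308993,   0.        , 327.55241836],
       [  0.        , 601.87308993, 233.11830618],
       [  0.        ,   0.        ,   1.        ]]), 'k1': -0.12227604521066172, 'world_from_camera': array([[ 0.01688991, -0.99507509,  0.09767441,  0.37945422],
       [-0.9998335 , -0.01748355, -0.00522507, -0.05286466],
       [ 0.00690704, -0.0975699 , -0.99520471,  1.48472547],
       [ 0.        ,  0.        ,  0.        ,  1.        ]])}
{'t': 0.1, 'joint_positions': array([-1.15000603e+00,  3.14139438e-01, -4.79669867e-02,  1.21023453e+00,
        2.28407326e-05,  1.57077867e+00]), 'joint_velocities': array([ 5.24447167e-05, -1.38201612e-03,  1.92618016e-03,  1.12960403e-03,
       -8.23057926e-04,  6.29991663e-04]), 'joint_efforts': array([ 1.36151695e-03, -5.40768099e+01,  3.40540695e+01,  1.11928687e-02,
        1.42229233e-04,  1.95930892e-05]), 'tool_pos': array([ 0.24487978, -0.54717348,  0.23053562]), 'tool_rot': array([-7.57671487e-04,  9.77946332e-01,  2.08854915e-01, -1.50120121e-04]), 'wrist_force': array([-0.08410755,  0.83032941, -0.07013613]), 'moment': array([-0.0224935 , -0.02322365, -0.04957119]), 'finger_force': 0.0, 'finger_gap': 1.0009691370758267}
```
View pics/scene0.png

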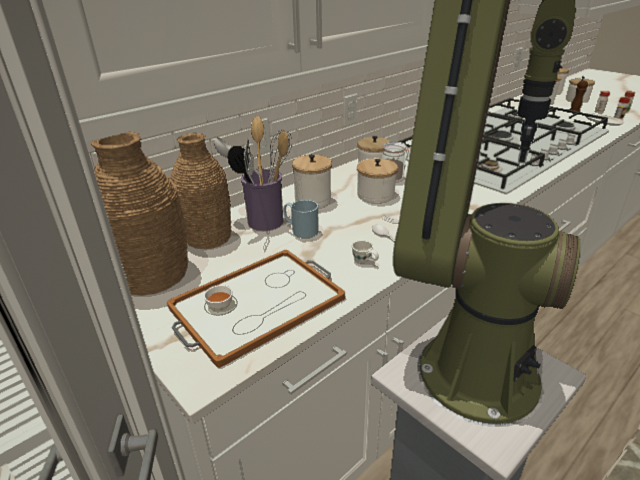

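View pics/top0.png

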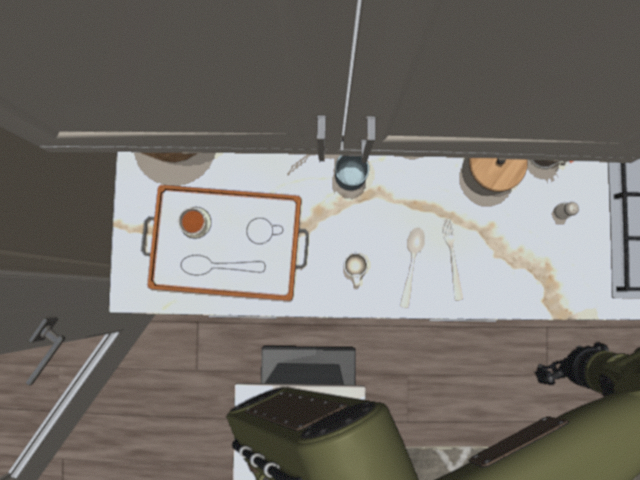

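The top view shows the tray at left (150–300, 188–300), with the cup mark at (259,231) and its handle to the right. The spoon mark's bowl is at (197,265) and its end at (265,267). The cup is at (355,265) with its handle down. The spoon's bowl is at (415,238) with its handle tip at (406,303), and the fork is right of it. In the scene view the arm hides most of the spoon. Next I'll enlarge.

Run:
```python
import cv2, numpy as np
t=cv2.imread('pics/top0.png'); s=cv2.imread('pics/scene0.png')
def crop(im,x,y,w,h,k,name=None):
    c=cv2.resize(im[y:y+h,x:x+w],None,fx=k,fy=k,interpolation=cv2.INTER_CUBIC)
    for i in range(0,w,10): cv2.line(c,(i*k,0),(i*k,12 if (x+i)%50==0 else 5),(0,0,255),1); (x+i)%50==0 and cv2.putText(c,str(x+i),(i*k,24),0,.4,(0,0,255),1)
    for i in range(0,h,10): cv2.line(c,(0,i*k),(12 if (y+i)%50==0 else 5,i*k),(0,0,255),1); (y+i)%50==0 and cv2.putText(c,str(y+i),(14,i*k+4),0,.4,(0,0,255),1)
    return c
cv2.imwrite('pics/c1.png',crop(t,170,200,120,90,6))
cv2.imwrite('pics/c2.png',crop(t,340,210,130,100,6))
cv2.imwrite('pics/c3.png',np.hstack([crop(s,220,250,90,100,5),crop(s,340,230,60,100,5)]))
```

View pics/c1.png

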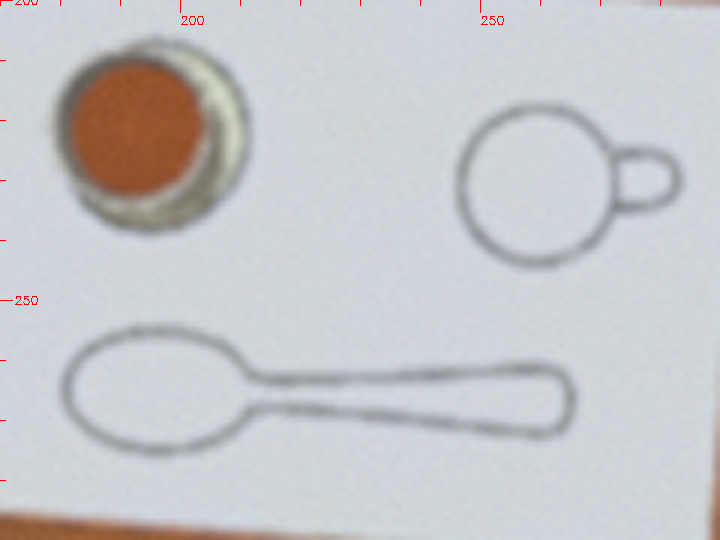

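View pics/c2.png

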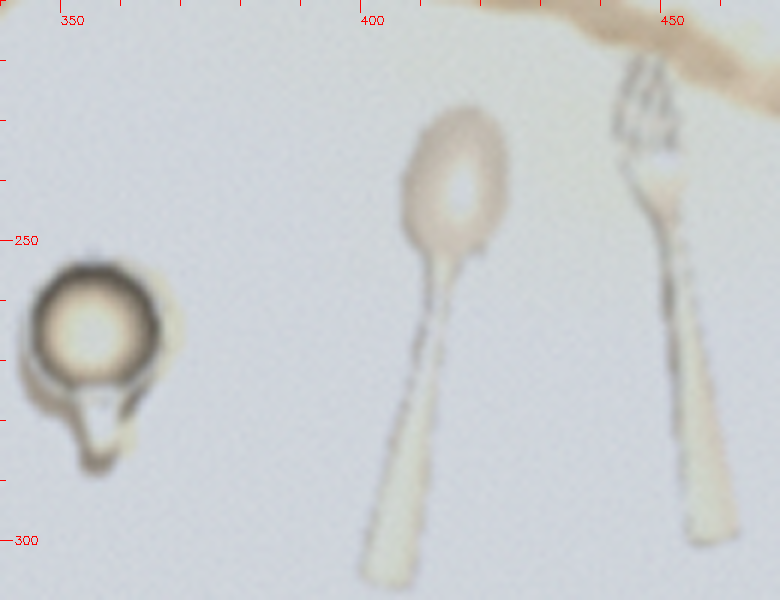

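View pics/c3.png

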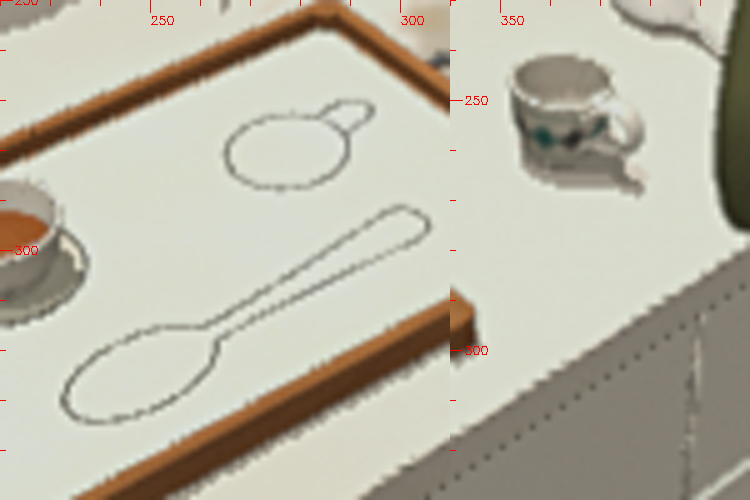

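The crops give pixel positions, in crop coordinates:

| Crop | Feature | Position |
|---|---|---|
| c1 (top) | Mark circle centre | (538,185) |
| c1 (top) | Mark handle end | (681,180) |
| c1 (top) | Spoon mark ends | (64,389) and (574,400) |
| c2 (top) | Cup rim centre | (96,326) |
| c2 (top) | Cup handle end | (97,470) |
| c2 (top) | Spoon tip | (467,105) |
| c2 (top) | Spoon handle end | (386,584) |
| c3 (scene) | Mark circle centre | (287,151) |
| c3 (scene) | Rim centre | (561,82) |
| c3 (scene) | Handle end | (642,132) |

```bash
cat > geo.py <<'E'
import numpy as np, cv2
from workcell import manip
C={n:manip.camera_info(n) for n in ("scene","top")}
def cr(c,x0,y0,k): return ((c[0]+.5)/k-.5+x0,(c[1]+.5)/k-.5+y0)
def ray(n,p):
    c=C[n]; d=(np.array(p)-c["K"][:2,2])/c["K"][0,0]; s=d.copy()
    for _ in range(20): s=d/(1+c["k1"]*(s@s))
    T=c["world_from_camera"]; return T[:3,3],T[:3,:3]@np.r_[s,1]
def onz(n,p,z):
    o,d=ray(n,p); return o+d*(z-o[2])/d[2]
def tri(pt,ps):
    (o1,d1),(o2,d2)=ray("top",pt),ray("scene",ps)
    a=np.linalg.lstsq(np.c_[d1,-d2],o2-o1,rcond=None)[0]
    A,B=o1+a[0]*d1,o2+a[1]*d2; return (A+B)/2,np.linalg.norm(A-B)
def proj(n,P):
    c=C[n]; q=np.linalg.inv(c["world_from_camera"])@np.r_[P,1]; s=q[:2]/q[2]
    return s*(1+c["k1"]*(s@s))*c["K"][0,0]+c["K"][:2,2]
def c1(x,y): return cr((x,y),170,200,6)
def c2(x,y): return cr((x,y),340,210,6)
def s1(x,y): return cr((x,y),220,250,5)
def s2(x,y): return cr((x-450,y),340,230,5)
E
python3 - <<'E'
from geo import *
np.set_printoptions(precision=4,suppress=True)
T=lambda n,a,b: print(n,*tri(a,b))
T("circ",c1(538,185),s1(287,151)); T("chand",c1(681,180),s1(372,106))
T("sbowltip",c1(64,389),s1(66,405)); T("send",c1(574,400),s1(424,218))
T("rim",c2(96,326),s2(561,82)); T("cuphandle",c2(97,470),s2(642,132))
for n,p in dict(circ=(538,185),chand=(681,180),tip=(64,389),end=(574,400),bt=(160,328),bb=(160,453)).items(): print(n,onz("top",c1(*p),.01))
for n,p in dict(circ=(287,151),chand=(372,106),tip=(66,405),end=(424,218)).items(): print("S",n,onz("scene",s1(*p),.01))
for n,p,z in (("rim",(96,326),.049),("rimin",(96,326),.045),("han",(97,470),.03),("tip",(467,105),.006),("end",(386,584),.003),("bl",(402,180),.006),("br",(510,180),.006),("grip",(424,335),.012)): print(n,onz("top",c2(*p),z))
print("S rim",onz("scene",s2(561,82),.049),onz("scene",s2(642,132),.03))
E
```

```text
circ [0.5269 0.1068 0.0092] 0.0031512487948854528
chand [0.5298 0.0476 0.0071] 0.00448891462811781
sbowltip [0.4397 0.2995 0.0141] 0.0014663801810789613
send [0.4386 0.0895 0.0061] 0.004403535497089663
rim [ 0.4469 -0.1296  0.0454] 0.0026224895033655207
cuphandle [ 0.3893 -0.1313  0.0394] 0.003408680779898307
circ [0.5279 0.1079 0.01  ]
chand [0.531  0.0491 0.01  ]
tip [0.4403 0.3011 0.01  ]
end [0.4399 0.0907 0.01  ]
bt [0.4662 0.2621 0.01  ]
bb [0.4149 0.2603 0.01  ]
S circ [0.5248 0.1064 0.01  ]
S chand [0.5248 0.0487 0.01  ]
S tip [0.4432 0.2968 0.01  ]
S end [0.433  0.0912 0.01  ]
rim [ 0.4477 -0.1286  0.049 ]
rimin [ 0.4479 -0.1288  0.045 ]
han [ 0.3907 -0.1307  0.03  ]
tip [ 0.5435 -0.2833  0.006 ]
end [ 0.3461 -0.2512  0.003 ]
bl [ 0.512  -0.2564  0.006 ]
br [ 0.5127 -0.3012  0.006 ]
grip [ 0.4479 -0.2649  0.012 ]
S rim [ 0.4421 -0.1263  0.049 ] [ 0.397  -0.1432  0.03  ]
```

```bash
cat > warp.py <<'E'
from geo import *
def warp(n,img,x0,x1,y0,y1,z,mm=.0005):
    # rows: x from x1 down to x0 ; cols: y from y1 down to y0
    X,Y=np.meshgrid(np.arange(x1,x0,-mm),np.arange(y1,y0,-mm),indexing='ij')
    c=C[n];P=np.stack([X,Y,0*X+z,1+0*X],-1)@np.linalg.inv(c["world_from_camera"]).T
    s=P[...,:2]/P[...,2:3]; r=(s**2).sum(-1,keepdims=True)
    m=(s*(1+c["k1"]*r)*c["K"][0,0]+c["K"][:2,2]).astype(np.float32)
    return cv2.remap(img,m[...,0],m[...,1],cv2.INTER_CUBIC)
def shape(m,x1,y1,mm=.0005):
    M=cv2.moments(m); cx,cy=M['m10']/M['m00'],M['m01']/M['m00']
    a=.5*np.arctan2(2*M['mu11'],M['mu20']-M['mu02'])
    return x1-cy*mm,y1-cx*mm,np.degrees(a)
E
python3 - <<'E'
from warp import *
for n in ("top","scene"):
    im=cv2.imread(f'pics/{n}0.png')
    for nm,(x0,x1,y0,y1) in dict(cup=(.48,.58,.03,.155),spoon=(.40,.48,.075,.325)).items():
        w=warp(n,im,x0,x1,y0,y1,.01); g=cv2.cvtColor(w,6)
        bg=cv2.medianBlur(g,81); ink=(cv2.subtract(bg,g)>(22)).astype(np.uint8)
        ink=cv2.morphologyEx(ink,cv2.MORPH_CLOSE,np.ones((9,9)))
        cs,_=cv2.findContours(ink,0,1); c=max(cs,key=lambda c:np.prod(cv2.boundingRect(c)[2:]))
        m=np.zeros_like(ink); cv2.drawContours(m,[c],-1,1,-1)
        r=cv2.minAreaRect(c)
        # outline inner width handled by symmetric dilation
        x,y,a=shape(m,x1,y1); e=c[:,0,:]*.0005
        th=np.radians(a); u=np.array([np.cos(th),np.sin(th)]); s=e@u
        cen=np.array([y1-y,x1-x]); ctr=cen+u*((s.max()+s.min())/2-cen@u)
        print(n,nm,"cent",round(x,4),round(y,4),"angle img",round(a,2),"len",s.max()-s.min(),"mid x,y",(x1-ctr[1]).round(4),(y1-ctr[0]).round(4),"area",m.sum()*.25)
        if nm=="cup":
            k=cv2.morphologyEx(m,cv2.MORPH_OPEN,cv2.getStructuringElement(2,(85,85)))
            X,Y,_=shape(k,x1,y1); print("  circle",X,Y,"dir",np.degrees(np.arctan2(y-Y,x-X)),"diam",2*np.sqrt(k.sum()*.25/np.pi))
        cv2.drawContours(w,[c],-1,(0,0,255),1); cv2.imwrite(f'pics/w_{n}_{nm}.png',w)
a=[cv2.imread(f'pics/w_{n}_{m}.png') for m in ("cup","spoon") for n in ("top","scene")]
E
```

```text
top cup cent 0.5283 0.1014 angle img -4.19 len 0.09458926929465214 mid x,y 0.5288 0.0951 area 4458.5
  circle 0.5279130322246667 0.10717895043354471 dir -86.21682692509144 diam 70.13673061302687
top spoon cent 0.4402 0.2089 angle img 0.49 len 0.21355238838959142 mid x,y 0.44 0.1963 area 6725.75
scene cup cent 0.5256 0.0998 angle img -5.31 len 0.09389628890950899 mid x,y 0.5261 0.0937 area 4351.0
  circle 0.525049155975692 0.10558062120189061 dir -84.94733627935977 diam 68.65980930924539
scene spoon cent 0.4374 0.2068 angle img 0.29 len 0.21200745271353744 mid x,y 0.4373 0.1945 area 6620.25
```

```bash
cat > go.py <<'E'
import sys; from warp import *
from scipy.spatial.transform import Rotation as R
def delta(x,y,z,a):   # a: wanted world angle (deg) of tool y, mod 180
    s=manip.sense(); r=R.from_quat(np.roll(s["tool_rot"],-1)).as_matrix()
    d=r.T@(np.array([x,y,z])-s["tool_pos"]); cur=np.degrees(np.arctan2(r[1,1],r[0,1]))
    t=-((a-cur+90)%180-90)
    print("t",round(s["t"],2),"delta",d.round(4),"turn",np.radians(t).round(3),"rows>=",round(np.linalg.norm(d)/.0417,1),round(abs(np.radians(t))/.125,1),"q",s["joint_positions"].round(2),"F",s["wrist_force"].round(1))
if __name__=="__main__": delta(*map(float,sys.argv[1:5]))
E
python3 go.py .446 -.128 .15 -88
```

```text
t 0.1 delta [ 0.3548 -0.3003  0.081 ] turn 0.386 rows>= 11.3 3.1 q [-1.15  0.31 -0.05  1.21  0.    1.57] F [-0.1  0.8 -0.1]
```

```bash
python3 inch.py '[[0.03,-0.025,0,0],[0.062,-0.052,0,0],[0.093,-0.078,0,0],[0.124,-0.104,0,0],[0.155,-0.13,0,0]]' 1.0 30 && python3 inch.py '[[0.03,-0.025,0.01,0],[0.06,-0.05,0.02,0],[0.09,-0.076,0.03,0],[0.12,-0.102,0.04,0],[0.15,-0.127,0.05,0]]' && python3 go.py .446 -.128 .11 -88
```

```text
t: 0.52
tool_pos: [0.3336, -0.3638, 0.2309]
tool_rot: [-0.0, 0.978, 0.208, -0.0]
wrist_force: [1.3, 0.2, 0.0]
finger_gap: 1.005
finger_force: 0.0
t: 0.93
tool_pos: [0.4186, -0.1865, 0.1808]
tool_rot: [-0.0, 0.978, 0.209, -0.0]
wrist_force: [0.9, -0.5, 1.5]
finger_gap: 0.998
finger_force: 0.0
t 0.93 delta [ 0.0489 -0.0422  0.0708] turn 0.386 rows>= 2.3 3.1 q [-0.42  0.08 -0.46  1.04  0.    2.3 ] F [ 0.9 -0.5  1.5]
```

```bash
python3 inch.py '[[0.012,-0.011,0.01,0.1],[0.025,-0.021,0.025,0.2],[0.037,-0.032,0.04,0.3],[0.049,-0.042,0.05,0.386],[0.049,-0.042,0.05,0.386]]' && python3 go.py .446 -.128 .018 -88
python3 - <<'E'
from warp import *
ims={n:manip.grab_frame(n)[:,:,::-1] for n in ("scene","top")}
for n in ims: cv2.imwrite(f'pics/{n}1.png',ims[n])
a=cv2.resize(ims["scene"][190:290,330:450],None,fx=5,fy=5,interpolation=2)
b=cv2.resize(ims["top"][210:310,330:450],None,fx=3,fy=3,interpolation=2)
b=cv2.copyMakeBorder(b,0,200,0,0,0)
cv2.imwrite('pics/d1.png',np.hstack([a,b])[:, :800])
E
```

```text
t: 1.35
tool_pos: [0.4452, -0.1276, 0.129]
tool_rot: [-0.001, 1.0, 0.017, -0.002]
wrist_force: [-0.5, 0.0, -0.0]
finger_gap: 0.995
finger_force: 0.0
t 1.35 delta [0.0012 0.0006 0.111 ] turn 0.0 rows>= 2.7 0.0 q [-0.28  0.13 -0.52  0.92  0.    2.83] F [-0.5  0.  -0. ]
```

View pics/d1.png

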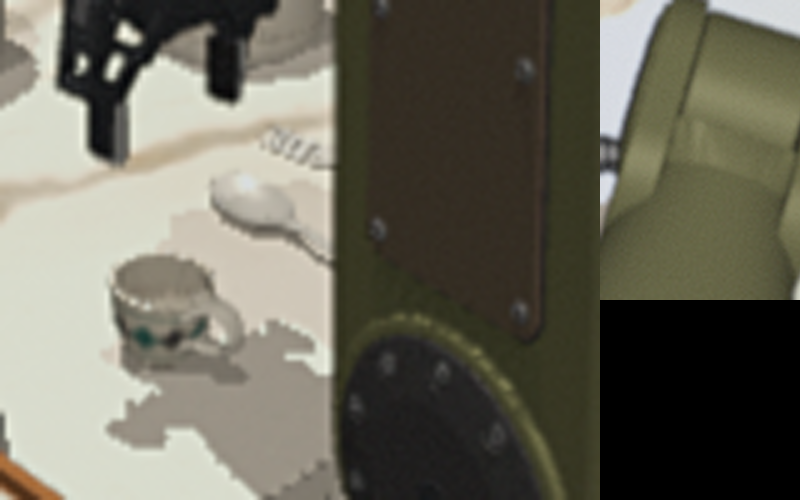

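The scene crop shows the cup undisturbed, rim centre ≈(362.6,245.6) in full-frame pixels. The open fingertips are at ≈(351,222) and (374,210), and the spoon's bowl is now visible at (380,231). The arm blocks the top camera.

Run:
```python
from geo import *
for s in (1,-1):
    for w in (.0425,.057): print(proj("scene",[.4452,-.1276+s*w,.142]))
print("rim",proj("scene",[.445,-.1275,.049]),proj("top",[.445,-.1275,.049]),c2(96,326))
for a in (172,178,184,190,196): 
    t=np.radians(a); print(a,[proj("scene",[.445+l*np.cos(t),-.1275+l*np.sin(t),z]).round(1) for l,z in ((.054,.03),(.054,.04))],[proj("top",[.447+.054*np.cos(t),-.129+.054*np.sin(t),.03]).round(1)],c2(97,470))
```

```text
[351.082246   221.32162155]
[347.13307464 223.27758914]
[373.19445269 210.36943681]
[376.79875156 208.58417348]
rim [361.32932023 245.43582871] [355.12735179 265.03065147] (355.5833333333333, 263.9166666666667)
172 [array([373.8, 260.2]), array([373.9, 257.1])] [array([351.9, 286.7])] (355.75, 287.9166666666667)
178 [array([375.3, 259.4]), array([375.5, 256.4])] [array([354.3, 286.9])] (355.75, 287.9166666666667)
184 [array([376.7, 258.6]), array([376.8, 255.5])] [array([356.6, 286.9])] (355.75, 287.9166666666667)
190 [array([377.9, 257.7]), array([378. , 254.6])] [array([358.9, 286.7])] (355.75, 287.9166666666667)
196 [array([378.9, 256.7]), array([379.1, 253.6])] [array([361.2, 286.2])] (355.75, 287.9166666666667)
```

```bash
python3 inch.py '[[0,0,0.035,0],[0,0,0.07,0],[0,0,0.098,0],[0,0,0.111,0],[0,0,0.111,0]]' && python3 inch.py '[[0,0,0,0],[0,0,0,0],[0,0,0,0],[0,0,0,0],[0,0,0,0]]' 0.3 30 && python3 inch.py '[[0,0,0,0],[0,0,0,0],[0,0,0,0]]'
```

```text
t: 1.87
tool_pos: [0.4435, -0.1304, 0.0181]
tool_rot: [-0.001, 1.0, 0.018, -0.002]
wrist_force: [-1.1, -0.1, -0.8]
finger_gap: 1.003
finger_force: 0.0
t: 2.28
tool_pos: [0.4479, -0.1309, 0.0221]
tool_rot: [0.001, 1.0, 0.017, 0.002]
wrist_force: [-1.1, 0.3, 6.2]
finger_gap: 0.659
finger_force: 31.3
t: 2.53
tool_pos: [0.4479, -0.1309, 0.0221]
tool_rot: [0.001, 1.0, 0.018, 0.002]
wrist_force: [0.0, 0.1, 7.1]
finger_gap: 0.659
finger_force: 31.3
```

The grip came out high: the gap of 56 mm is near the rim. I'll reopen, go 10 mm lower and regrip.

```bash
python3 inch.py '[[0,0,0,0],[0,0,0,0],[0,0,0,0],[0,0,0,0]]' 1.0 && python3 go.py .446 -.131 .008 -88 && python3 inch.py '[[0,0,0.005,0],[0,0,0.01,0],[0,0,0.01,0]]' && python3 inch.py '[[0,0,0,0],[0,0,0,0],[0,0,0,0],[0,0,0,0],[0,0,0,0]]' 0.3 30 && python3 inch.py '[[0,0,0,0],[0,0,0,0]]'
```

```text
t: 2.87
tool_pos: [0.446, -0.1301, 0.0204]
tool_rot: [0.0, 1.0, 0.017, 0.0]
wrist_force: [-0.1, 0.1, -0.2]
finger_gap: 1.001
finger_force: 0.0
t 2.87 delta [-0.0001  0.0009  0.0124] turn 0.0 rows>= 0.3 0.0 q [-0.28  0.26 -0.65  0.66 -0.    2.82] F [-0.1  0.1 -0.2]
t: 3.12
tool_pos: [0.4452, -0.1299, 0.0091]
tool_rot: [-0.0, 1.0, 0.017, -0.001]
wrist_force: [0.3, -0.3, 0.4]
finger_gap: 0.993
finger_force: 0.0
t: 3.53
tool_pos: [0.4462, -0.1301, 0.0104]
tool_rot: [-0.0, 1.0, 0.017, 0.0]
wrist_force: [0.4, -0.0, 1.5]
finger_gap: 0.658
finger_force: 31.8
t: 3.7
tool_pos: [0.4462, -0.1301, 0.0105]
tool_rot: [0.0, 1.0, 0.017, 0.0]
wrist_force: [-0.9, 0.8, 1.7]
finger_gap: 0.657
finger_force: 31.8
```

```bash
python3 inch.py '[[0,0,-0.015,0],[0,0,-0.04,0],[0,0,-0.07,0],[0,0,-0.085,0]]' && python3 go.py .5265 .1065 .095 4.4
```

```text
t: 4.03
tool_pos: [0.4469, -0.1305, 0.0977]
tool_rot: [0.0, 1.0, 0.017, 0.001]
wrist_force: [0.5, -0.6, -1.9]
finger_gap: 0.661
finger_force: 32.4
t 4.03 delta [ 0.0877 -0.2341  0.0027] turn 1.529 rows>= 6.0 12.2 q [-0.28  0.16 -0.56  0.84 -0.    2.82] F [ 0.5 -0.6 -1.9]
```

```bash
python3 inch.py '[[0.016,-0.03,0,-0.11],[0.028,-0.07,0,-0.22],[0.038,-0.11,0,-0.33],[0.048,-0.15,0,-0.44],[0.056,-0.18,0,-0.55]]' && python3 go.py .5265 .1065 .095 4.4
```

```text
t: 4.45
tool_pos: [0.496, 0.0543, 0.0953]
tool_rot: [-0.0, 0.957, 0.291, 0.0]
wrist_force: [0.8, -0.2, -1.7]
finger_gap: 0.656
finger_force: 32.4
t 4.45 delta [ 0.0544 -0.0263  0.0003] turn -1.056 rows>= 1.4 8.5 q [ 0.11  0.23 -0.49  0.85  0.    2.66] F [ 0.8 -0.2 -1.7]
```

```bash
python3 inch.py '[[0.011,-0.005,0,-0.12],[0.022,-0.01,0,-0.24],[0.033,-0.016,0,-0.36],[0.044,-0.021,0,-0.48],[0.0545,-0.0263,0,-0.6]]' && python3 inch.py '[[0,0,0,-0.12],[0,0,0,-0.24],[0,0,0,-0.36],[0,0,0,-0.456],[0,0,0,-0.456]]' && python3 go.py .5265 .1065 .095 4.4
python3 - <<'E'
from warp import *
ims={n:manip.grab_frame(n)[:,:,::-1] for n in ("scene","top")}
for n in ims: cv2.imwrite(f'pics/{n}2.png',ims[n])
a=cv2.resize(ims["scene"][220:320,220:320],None,fx=5,fy=5,interpolation=2)
b=cv2.resize(ims["top"][180:280,220:320],None,fx=3,fy=3,interpolation=2)
b=cv2.copyMakeBorder(b,0,200,0,0,0)
cv2.imwrite('pics/d2.png',np.hstack([a,b]))
E
```

```text
t: 4.87
tool_pos: [0.5267, 0.1043, 0.0949]
tool_rot: [-0.0, 0.828, 0.561, -0.0]
wrist_force: [-0.5, -1.0, -1.0]
finger_gap: 0.66
finger_force: 32.5
t: 5.28
tool_pos: [0.5264, 0.1037, 0.0949]
tool_rot: [-0.0, 0.681, 0.732, -0.0]
wrist_force: [-0.6, -0.2, -1.3]
finger_gap: 0.653
finger_force: 32.5
t 5.28 delta [ 0.0028  0.0003 -0.0001] turn -0.004 rows>= 0.1 0.0 q [ 0.19  0.29 -0.4   0.88 -0.    1.69] F [-0.6 -0.2 -1.3]
```

View pics/d2.png

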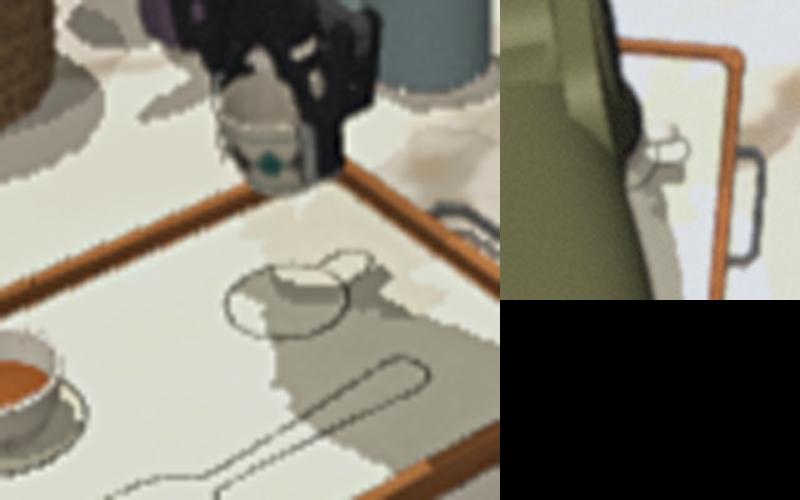

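The scene crop shows the cup upright in the fingers above the mark circle (crop (287,300)), with its handle hidden behind a finger on the drawn-handle side. I'll lower it gently.

```bash
python3 inch.py '[[0.0028,0,0.03,0],[0.0028,0,0.055,0],[0.0028,0,0.068,0],[0.0028,0,0.071,0],[0.0028,0,0.071,0]]' && python3 inch.py '[[0,0,0.001,0],[0,0,0.002,0],[0,0,0.002,0]]'&& python3 go.py .5265 .1065 .0205 4.4
```

```text
t: 5.8
tool_pos: [0.5254, 0.1063, 0.0233]
tool_rot: [-0.001, 0.683, 0.731, -0.001]
wrist_force: [0.1, 0.4, -1.8]
finger_gap: 0.655
finger_force: 32.5
t: 6.05
tool_pos: [0.5275, 0.1067, 0.0233]
tool_rot: [0.001, 0.682, 0.731, 0.001]
wrist_force: [0.5, -0.7, -0.6]
finger_gap: 0.659
finger_force: 32.5
t 6.05 delta [-0.0001 -0.001   0.0028] turn -0.007 rows>= 0.1 0.1 q [ 0.2   0.37 -0.48  0.72 -0.    1.7 ] F [ 0.5 -0.7 -0.6]
```

```bash
python3 inch.py '[[0,0.000,0.001,0],[0,0,0.001,0]]'; python3 inch.py '[[0,0.000,0.001,0],[0,0,0.001,0]]'
```

```text
t: 6.22
tool_pos: [0.5269, 0.1066, 0.0218]
tool_rot: [0.0, 0.682, 0.731, 0.0]
wrist_force: [-0.3, 0.5, 0.1]
finger_gap: 0.663
finger_force: 32.5
t: 6.38
tool_pos: [0.5268, 0.1066, 0.0205]
tool_rot: [0.0, 0.682, 0.731, 0.0]
wrist_force: [-0.5, 0.2, 0.4]
finger_gap: 0.658
finger_force: 32.5
```

```bash
python3 inch.py '[[0,0,0,0],[0,0,0,0],[0,0,0,0],[0,0,0,0]]' 0.88 && python3 inch.py '[[0,0,-0.02,0],[0,0,-0.06,0],[0,0,-0.1,0],[0,0,-0.14,0],[0,0,-0.14,0]]' && python3 go.py .437 -.266 .12 80.8
```

```text
t: 6.72
tool_pos: [0.5266, 0.1065, 0.0203]
tool_rot: [0.0, 0.682, 0.731, 0.0]
wrist_force: [-0.2, -0.3, -0.8]
finger_gap: 0.876
finger_force: 0.0
t: 7.13
tool_pos: [0.5312, 0.1074, 0.1684]
tool_rot: [0.003, 0.682, 0.731, 0.005]
wrist_force: [2.1, 0.3, 0.7]
finger_gap: 0.876
finger_force: 0.0
t 7.13 delta [-0.366  -0.1206  0.0465] turn -1.34 rows>= 9.3 10.7 q [ 0.2   0.23 -0.31  1.02 -0.    1.7 ] F [2.1 0.3 0.7]
```

```bash
python3 inch.py '[[-0.036,-0.012,0,-0.1],[-0.073,-0.024,0,-0.2],[-0.11,-0.036,0,-0.3],[-0.146,-0.048,0,-0.4],[-0.183,-0.06,0,-0.5]]' && python3 inch.py '[[0,0,0,-0.12],[0,0,0,-0.24],[0,0,0,-0.36],[0,0,0,-0.48],[0,0,0,-0.6]]' 0.4 && python3 go.py .437 -.266 .12 80.8
```

```text
t: 7.55
tool_pos: [0.4788, -0.0816, 0.1604]
tool_rot: [0.0, 0.477, 0.879, 0.0]
wrist_force: [0.5, -0.6, -0.3]
finger_gap: 0.878
finger_force: 0.0
t: 7.97
tool_pos: [0.4793, -0.0805, 0.1603]
tool_rot: [0.0, 0.196, 0.981, 0.0]
wrist_force: [0.7, 0.2, 0.6]
finger_gap: 0.403
finger_force: 0.0
t 7.97 delta [-0.0324 -0.1875  0.0403] turn -0.235 rows>= 4.7 1.9 q [-0.17  0.14 -0.43  1.    0.    0.23] F [0.7 0.2 0.6]
```

Run:
```python
from warp import *
ims={n:manip.grab_frame(n)[:,:,::-1] for n in ("scene","top")}
for n in ims: cv2.imwrite(f'pics/{n}3.png',ims[n])
a=cv2.resize(ims["scene"][255:315,250:310],None,fx=6,fy=6,interpolation=2)
b=cv2.resize(ims["top"][200:260,230:300],None,fx=6,fy=6,interpolation=2)
cc=cv2.resize(ims["scene"][190:290,330:460],None,fx=3,fy=3,interpolation=2)[:240,:780]
row=np.hstack([a,b]); cc=cv2.copyMakeBorder(cc,0,0,0,row.shape[1]-cc.shape[1],0)
cv2.imwrite('pics/d3.png',np.vstack([row,cc]))
```

```text
(no output)
```

View pics/d3.png

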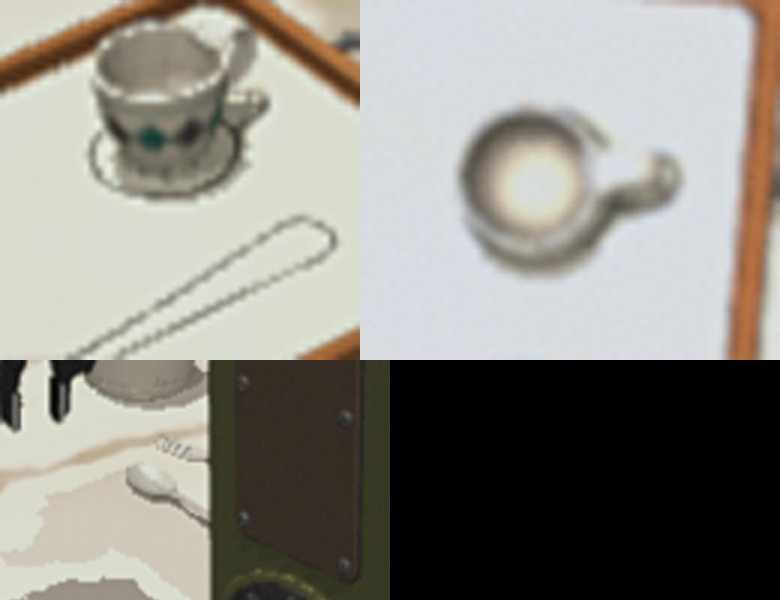

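The top crop shows the cup standing on its mark, rim centre ≈(527,177) with the handle to the right, end ≈(680,174). In the scene crop the rim centre is ≈(159,63).

Run:
```python
from geo import *
np.set_printoptions(precision=4,suppress=True)
t=lambda x,y:cr((x-360,y),230,200,6); s=lambda x,y:cr((x,y),250,255,6)
r=onz("top",t(527,177),.057); h=onz("top",t(681,174),.04); print(r,h,np.degrees(np.arctan2(*(h-r)[1::-1])))
print(onz("scene",s(159,63),.059), tri(t(527,177),s(159,63)))
b=lambda x,y:cr((x/3,(y-360)/3),330,190,1)
print("bowl tip scene",onz("scene",b(127,470),.006), "b3",proj("scene",[.5435,-.2833,.006]),b(127,470))
print("bowlcentre",onz("scene",b(151,483),.006), onz("top",c2(457,180),.006))
```

```text
[0.5263 0.1072 0.057 ] [0.5304 0.0471 0.04  ] -86.15101376192897
[0.5218 0.1076 0.059 ] (array([0.5256, 0.1063, 0.0566]), np.float64(0.0023908791398826695))
bowl tip scene [ 0.5402 -0.2804  0.006 ] b3 [372.1778 225.9583] (372.3333333333333, 226.66666666666666)
bowlcentre [ 0.5057 -0.2785  0.006 ] [ 0.5123 -0.2792  0.006 ]
```

```bash
python3 inch.py '[[-0.0065,-0.037,0.01,-0.05],[-0.013,-0.075,0.02,-0.1],[-0.02,-0.113,0.03,-0.15],[-0.026,-0.15,0.04,-0.2],[-0.033,-0.187,0.04,-0.235]]' && python3 inch.py '[[0,0,0.03,0],[0,0,0.055,0],[0,0,0.055,0]]' && python3 go.py .436 -.2655 .065 80.8
python3 - <<'E'
from warp import *
ims={n:manip.grab_frame(n)[:,:,::-1] for n in ("scene","top")}
for n in ims: cv2.imwrite(f'pics/{n}4.png',ims[n])
a=cv2.resize(ims["scene"][180:280,350:470],None,fx=5,fy=5,interpolation=2)
cv2.imwrite('pics/d4.png',a)
E
```

```text
t: 8.48
tool_pos: [0.4351, -0.266, 0.1185]
tool_rot: [-0.001, 0.083, 0.997, 0.001]
wrist_force: [0.7, 0.7, 0.2]
finger_gap: 0.397
finger_force: 0.0
t: 8.73
tool_pos: [0.4335, -0.2642, 0.0612]
tool_rot: [-0.003, 0.085, 0.996, 0.002]
wrist_force: [-1.2, 0.8, -0.8]
finger_gap: 0.397
finger_force: 0.0
t 8.73 delta [-0.0027 -0.0008 -0.0038] turn -0.01 rows>= 0.1 0.1 q [-0.55  0.28 -0.5   0.79  0.   -0.38] F [-1.2  0.8 -0.8]
```

View pics/d4.png

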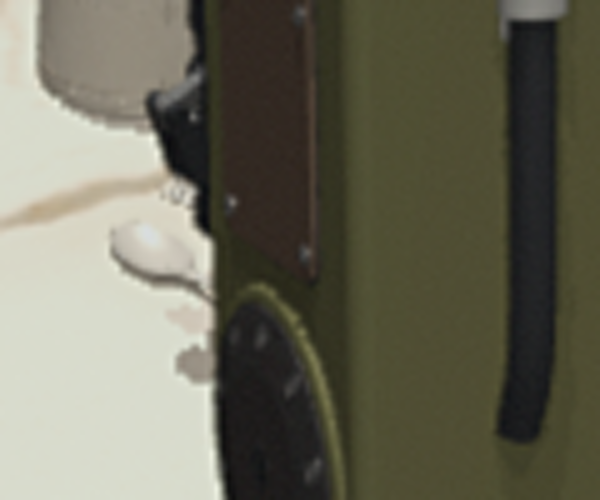

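The arm hides the spoon's shaft here; only the bowl shows, at (150,245), undisturbed. I'll descend on the measured pose.

```bash
python3 inch.py '[[0,0,0.025,0],[0,0,0.045,0],[0,0,0.052,0],[0,0,0.052,0],[0,0,0.052,0]]' && python3 go.py .436 -.2655 .004 80.8
```

```text
t: 9.25
tool_pos: [0.4377, -0.2653, 0.0145]
tool_rot: [0.0, 0.083, 0.997, -0.0]
wrist_force: [1.2, -0.8, -0.2]
finger_gap: 0.403
finger_force: 0.0
t 9.25 delta [ 0.0017 -0.0004  0.0105] turn -0.005 rows>= 0.3 0.0 q [-0.54  0.34 -0.55  0.68 -0.   -0.38] F [ 1.2 -0.8 -0.2]
```

```bash
python3 inch.py '[[0.001,0,0.005,0],[0.001,0,0.01,0],[0.001,0,0.01,0]]' && python3 inch.py '[[0,0,0,0],[0,0,0,0],[0,0,0,0],[0,0,0,0],[0,0,0,0]]' 0.0 40 && python3 inch.py '[[0,0,0,0],[0,0,0,0]]'
```

```text
t: 9.5
tool_pos: [0.4359, -0.2651, 0.0032]
tool_rot: [0.0, 0.083, 0.997, -0.0]
wrist_force: [-0.3, 0.2, -0.2]
finger_gap: 0.4
finger_force: 0.0
t: 9.92
tool_pos: [0.436, -0.2653, 0.0036]
tool_rot: [0.0, 0.083, 0.997, -0.0]
wrist_force: [0.1, 0.1, 3.1]
finger_gap: 0.102
finger_force: 39.1
t: 10.08
tool_pos: [0.436, -0.2653, 0.0035]
tool_rot: [0.0, 0.083, 0.997, -0.0]
wrist_force: [-1.9, 1.2, 3.9]
finger_gap: 0.103
finger_force: 39.1
```

```bash
python3 inch.py '[[0,0,-0.01,0],[0,0,-0.035,0],[0,0,-0.07,0],[0,0,-0.105,0],[0,0,-0.135,0]]' && python3 go.py .4386 .1884 .138 130
```

```text
t: 10.5
tool_pos: [0.4359, -0.2651, 0.1409]
tool_rot: [0.0, 0.083, 0.997, -0.0]
wrist_force: [0.7, -0.9, 0.5]
finger_gap: 0.102
finger_force: 39.1
t 10.5 delta [0.0721 0.4477 0.0027] turn -0.864 rows>= 10.9 6.9 q [-0.55  0.2  -0.41  0.96  0.   -0.38] F [ 0.7 -0.9  0.5]
```

```bash
python3 inch.py '[[0.003,0.015,0,-0.05],[0.008,0.045,0,-0.15],[0.013,0.08,0,-0.25],[0.019,0.115,0,-0.35],[0.024,0.15,0,-0.45]]' && python3 go.py .4386 .1884 .138 150
```

```text
t: 10.92
tool_pos: [0.4365, -0.1119, 0.1389]
tool_rot: [0.0, -0.144, 0.99, -0.0]
wrist_force: [0.9, -0.0, -0.4]
finger_gap: 0.104
finger_force: 39.2
t 10.92 delta [-0.0873  0.2873  0.0009] turn -0.759 rows>= 7.2 6.1 q [-0.25  0.1  -0.54  0.94  0.   -0.54] F [ 0.9 -0.  -0.4]
```

```bash
python3 inch.py '[[-0.011,0.035,0,-0.1],[-0.021,0.07,0,-0.2],[-0.032,0.105,0,-0.3],[-0.043,0.14,0,-0.4],[-0.053,0.175,0,-0.5]]' && python3 go.py .4386 .1884 .138 179.6
```

```text
t: 11.33
tool_pos: [0.4385, 0.0714, 0.139]
tool_rot: [0.0, -0.384, 0.923, -0.0]
wrist_force: [0.7, -1.2, -0.4]
finger_gap: 0.105
finger_force: 39.2
t 11.33 delta [-0.0831  0.0824  0.001 ] turn -0.775 rows>= 2.8 6.2 q [ 0.16  0.08 -0.55  0.93 -0.   -0.63] F [ 0.7 -1.2 -0.4]
```

```bash
python3 inch.py '[[-0.015,0.015,0,-0.1],[-0.032,0.032,0,-0.2],[-0.05,0.05,0,-0.3],[-0.067,0.066,0,-0.4],[-0.083,0.082,0,-0.5]]' && python3 inch.py '[[0,0,0,-0.1],[0,0,0,-0.2],[0,0,0,-0.275],[0,0,0,-0.275]]'; python3 go.py .4386 .1884 .05 179.6
```

```text
t: 11.75
tool_pos: [0.4394, 0.1877, 0.1388]
tool_rot: [0.0, -0.601, 0.799, -0.0]
wrist_force: [-0.2, -1.0, -1.7]
finger_gap: 0.108
finger_force: 39.2
t: 12.08
tool_pos: [0.4394, 0.1865, 0.1387]
tool_rot: [-0.0, -0.704, 0.71, 0.0]
wrist_force: [-0.2, 0.5, -0.1]
finger_gap: 0.105
finger_force: 39.2
t 12.08 delta [-0.0019  0.0008  0.0887] turn -0.002 rows>= 2.1 0.0 q [ 0.4   0.15 -0.48  0.94 -0.   -1.16] F [-0.2  0.5 -0.1]
```

```bash
python3 inch.py '[[-0.002,0,0.03,0],[-0.002,0,0.065,0],[-0.002,0,0.095,0],[-0.002,0,0.112,0],[-0.002,0,0.117,0]]' && python3 inch.py '[[0,0,0,0],[0,0,0,0]]' && python3 go.py .4386 .1884 .0135 179.6
```

```text
t: 12.5
tool_pos: [0.4371, 0.1871, 0.0187]
tool_rot: [-0.002, -0.702, 0.712, 0.001]
wrist_force: [-0.8, -0.0, -0.5]
finger_gap: 0.105
finger_force: 39.2
t: 12.67
tool_pos: [0.4402, 0.1885, 0.0221]
tool_rot: [0.0, -0.703, 0.712, -0.0]
wrist_force: [0.6, -0.0, -0.1]
finger_gap: 0.104
finger_force: 39.2
t 12.67 delta [0.0001 0.0016 0.0086] turn -0.006 rows>= 0.2 0.0 q [ 0.4   0.28 -0.62  0.67  0.   -1.15] F [ 0.6 -0.  -0.1]
```

```bash
python3 inch.py '[[0,0.0012,0.003,0],[0,0.0012,0.006,0],[0,0.0012,0.007,0],[0,0.0012,0.007,0]]' && python3 inch.py '[[0,0,0.0015,0],[0,0,0.0015,0]]' && python3 inch.py '[[0,0,0,0],[0,0,0,0],[0,0,0,0]]' 0.35 && python3 inch.py '[[0,0,-0.01,0],[0,0,-0.03,0],[0,0,-0.065,0],[0,0,-0.1,0],[0,0,-0.14,0]]'; python3 go.py .45 -.1 .16 150
```

```text
t: 13.0
tool_pos: [0.4387, 0.1884, 0.0147]
tool_rot: [0.0, -0.703, 0.711, -0.0]
wrist_force: [-0.8, -0.3, -0.6]
finger_gap: 0.105
finger_force: 39.2
t: 13.17
tool_pos: [0.439, 0.1885, 0.0134]
tool_rot: [0.0, -0.703, 0.711, -0.0]
wrist_force: [-2.0, -0.6, 5.6]
finger_gap: 0.106
finger_force: 39.7
t: 13.42
tool_pos: [0.4385, 0.1883, 0.0128]
tool_rot: [0.0, -0.703, 0.711, 0.0]
wrist_force: [-0.7, 0.2, -0.3]
finger_gap: 0.347
finger_force: 0.0
t: 13.83
tool_pos: [0.4373, 0.1878, 0.1541]
tool_rot: [-0.001, -0.703, 0.711, 0.0]
wrist_force: [0.3, 1.4, -0.7]
finger_gap: 0.35
finger_force: 0.0
t 13.83 delta [ 0.2876 -0.0161 -0.0057] turn 0.512 rows>= 6.9 4.1 q [ 0.41  0.13 -0.46  0.98  0.   -1.15] F [ 0.3  1.4 -0.7]
```

```bash
python3 inch.py '[[0.03,0,-0.01,0],[0.07,0,-0.02,0],[0.11,0,-0.02,0],[0.15,0,-0.02,0],[0.19,0,-0.02,0]]' && python3 inch.py '[[0.04,0,0,0],[0.08,0,0,0],[0.12,0,0,0],[0.12,0,0,0]]'
python3 - <<'E'
from warp import *
ims={n:manip.grab_frame(n)[:,:,::-1] for n in ("scene","top")}
for n in ims: cv2.imwrite(f'pics/{n}5.png',ims[n])
a=cv2.resize(ims["scene"][255:350,220:320],None,fx=4,fy=4,interpolation=2)
b=cv2.resize(ims["top"][200:295,170:290],None,fx=4,fy=4,interpolation=2)[:, :400]
a=cv2.resize(ims["scene"][280:345,225:315],None,fx=6,fy=5,interpolation=2)[:, :540]
b=cv2.resize(ims["top"][200:290,170:300],None,fx=6,fy=6,interpolation=2)[280:,:]
bb=cv2.resize(ims["scene"][255:300,260:303],None,fx=6,fy=6,interpolation=2)
top=np.hstack([a[:325],cv2.resize(bb,(240,325))]); b=b[:260]
b=cv2.resize(ims["top"][245:288,170:300],None,fx=6,fy=6,interpolation=2)
print(top.shape,b.shape); cv2.imwrite('pics/d5.png',np.vstack([top,b]))
E
```

```text
t: 14.25
tool_pos: [0.4361, -0.0032, 0.174]
tool_rot: [0.001, -0.703, 0.711, -0.001]
wrist_force: [0.6, -0.6, 0.1]
finger_gap: 0.346
finger_force: 0.0
t: 14.58
tool_pos: [0.4347, -0.1278, 0.1738]
tool_rot: [-0.001, -0.7, 0.714, -0.002]
wrist_force: [-0.2, 1.0, -0.3]
finger_gap: 0.353
finger_force: 0.0
(325, 780, 3) (258, 780, 3)
```

View pics/d5.png

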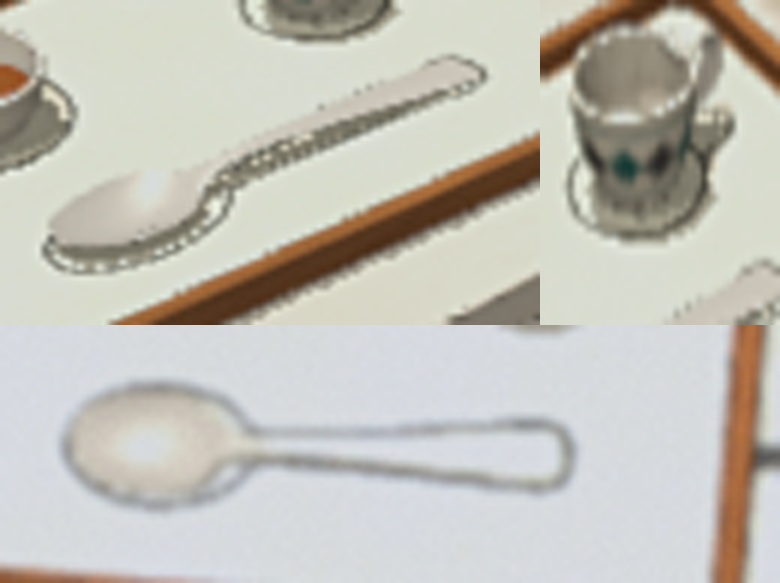

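The top strip shows the spoon hollow side up, inside its outline on all sides: bowl at 70–230 within 63–250, handle to (560,455). The scene strips show the cup standing inside its circle with its handle over the drawn one. The gripper is clear of everything.

```bash
python3 -c "
from workcell import manip; print(manip.job_done())"
```

```text
the job is handed in; nothing more can be done
None
```

I set the cup down on its outline with its handle along the drawn handle, then laid the spoon hollow side up inside its outline; in the last pictures both sit within about 2 mm of their marks. I did not touch the ramekin, fork or mug, and handed the job in at about 15 s, with no verdict shown.

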